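# Switch on and start the band sealer at its control box

## Robot

A 6-joint arm with a two-finger parallel gripper is mounted at the origin on the work surface. World frame = base frame: x ahead of the robot, y to its left, z up, the work surface at z = 0. Lengths are in mm, angles in rad, forces in N, time in s.
With the tool pointing down it reaches from about 350 to 775 mm from the base axis. Payload 7.3 kg.
Tool frame: the origin (TCP) lies midway between the tips of the shut fingers; the grasp point (between the pads) lies 19 mm behind it (grip_depth is the distance from the TCP to the grasp point, in mm); z points along the fingers, y is the direction in which the jaws open and shut (so a half turn about z gives the same grasp; the last joint's range is limited). The gripper opens to 92 mm and grips with 3 to 60 N. Pads are 19 mm wide; open, the fingers measure 130 mm over their backs; the gripper's body (75 mm by 190 mm) begins 47 mm behind the grasp point.
Start: joints at [-1.416, 0.342, 1.524, -0, 1.275, -0.146], TCP at [155.572, -501.44, 226.741] pointing down, gripper open.
Joint ranges: [-2.53, 2.53], [-0.77, 2.02], [0.04, 2.7], [-1, 4.14], [0.28, 2.66], [-3.11, 3.11]. Speed limits (rad/s): [2.57, 2.57, 3.14, 3.14, 3.14, 3.14].

## Interface

Orientations are given as [roll, pitch, yaw] about the fixed x, y, z axes, in that order (R = Rz(yaw) Ry(pitch) Rx(roll)).
In Python, from plant import get_obs, capture, close_job, spot_in, silhouettes, mark_of, grip_depth gives the robot as it stands.
- The arm moves only by the tool servo_tool, never from a script. Its arguments are lists of equal length, an entry for each row: "slide": the shift along the tool's x, y, z normalised to -1 to 1, where 1 is 20 cm, a list of three; "rot": the turn, a rotation vector about the tool's x, y, z normalised to -1 to 1, where 1 is pi rad, a list of three; "claw": the finger opening in mm, from 0 to 91.8. A call has 1 to 5 rows; each row is the pose to reach, as a shift and turn from the pose commanded when the call began, along the tool's axes at that moment, turning the shorter way round; what a row does not reach only later rows make up. A row lasts 1/8 s, in which the tool goes at most 62.5 mm and 10.7 degrees, less where a joint would pass 70% of its speed; a pose out of reach is approached as far as the arm can. A call with a number of a shift or a turn outside -1 to 1 is refused whole. A call with a gripper value outside its range is refused whole. The fingers move at their own pace and stop on an object; the grip force is fixed at half the most. Time passes only in rows, so rows that repeat a pose let the fingers close. It gives the time, the measured TCP pose, the force and the opening at its end, in the units of the state.
- get_obs(): the state, without advancing time (a new reading comes with each control period).
- capture(name): name is "side" or "top" or "wrist"; returns a dict with "frame" (400x640x3 uint8, red, green, blue), "depth" (400x640 float32, mm along the optical axis (not along the pixel's ray), 0 where there is no reading), "vertical_fov" (degrees; the focal length in pixels is half the picture's height over the tangent of half this angle, whatever the lens; pixels are square), "cx", "cy" (the principal point, pixels), "D" ([k1, k2, p1, p2, k3] as OpenCV has them; the pictures are not rectified), "position" and "rotation" of the camera in the world. Camera axes: x right, y down, z forward; pixel columns grow to the right and rows downward; lengths in mm; the calibration is good to about 2 mm. A picture is of the moment at which its call begins.
- close_job(): hands the job in, once; it reports no verdict.
Trained networks look in the newest picture that a camera, given by its name, has taken for a name from the list of things; names that differ only in an ending like _2 or _b are one class to them, and where a whole thing is asked for, a point or a joint stands for the part that bears it (a point fixed in the world has none). Each returns a list of dicts, best first, with "confidence" (0 to 1); they miss things now and then, are a little off and sometimes report something else, mostly with a low value. They report only what shows in the picture. A call takes as long as a camera call.
- spot_in(query, camera): "box" ([left, top, right, bottom] in pixels, round what is visible of it).
- silhouettes(query, camera): "pixels" (400x640 bool, what is visible of it) and "box" ([left, top, right, bottom] in pixels, round what is visible of it).
- mark_of(query, camera): "xy" ([column, row] in pixels: a listed point, or the origin of a listed thing).
The state is a dict: "time": time; "joint_positions": joint angles; "dq": joint speeds; "tau": joint torques, N m; "tool_pos": TCP position; "tcp_rot": TCP orientation; "contact_force": force on the tool from outside, world axes, zero at the start; "moment": the same for the moment, N m; "grip_width": finger opening in mm.
Only numpy, scipy, OpenCV 4.12 (cv2) and the standard library are available. Lean on these libraries where they do the work, as an engineer would, in place of code of your own. Each camera call takes 0.05 s, during which the arm holds its last target. There are 200 camera calls.

## Task

On the band sealer's control box, lightly press down the raised far half of the wide rocker with the fingertips until it is fully tipped over, then press the square start key fully down and let it come back up. Leave the narrow rocker, the round key, the mushroom stop, the speed knob and the coffee things around the box as they are, and finish with the hand drawn up well clear above the box.

Things in the scene. Friction and masses are not known exactly. Their poses are not given: they have to be found in the camera images.
- control_box: Control box fixed on the bench: flat white case 210 x 290 mm, aluminium panel on top 60 mm above the bench. Origin under its centre; x (across the 210 mm) points away from the robot, z up; turned up to 0.35 rad. Six grey controls on black bases, at most 38 mm high, stand on the panel in two rows of three, 85 mm apart, squared to the box; any may be in any place.
- wide_switch: The wide rocker switch, the main switch: black base 70 mm (box x) by 56 mm (box y) and 10 mm high, carrying a grey paddle 60 mm (x) by 44 mm (y). Origin at the centre of the base's underside, on the panel. The paddle tips about a level axis along the box's y axis, 21 mm above the origin.
- wide_rocker (a joint): Tilt of the wide paddle in rad: 0 = off, its far half (box +x, away from the robot) stands raised; 0.36 = on, that half fully down against its stop and the near half raised. It starts at 0 to 0.06. Friction only, no spring: it stays where it is left; about 2.5 N on the rib tips it.
- wide_far_rib (a point): Top middle of the raised rib across the wide paddle's far (+x) end, 24 mm from the tilt axis: the place to press. About 33 mm above the panel when off, about 25 mm when fully on (it sinks about 8 to 9 mm).
- narrow_switch: The narrow rocker switch, to be left alone: the same but its paddle is only 18 mm wide and its base 30 mm. Origin at the centre of the base's underside.
- narrow_rocker (a joint): Tilt of the narrow paddle, same meaning as the wide one; starts at 0 to 0.06.
- square_key: The square start key: a grey cap 32 x 32 mm on a square black base 42 x 42 mm. Origin at the centre of the base's underside, on the panel.
- square_key_cap (a joint): How far the square cap is pressed, in m: 0 up, 0.006 fully down. Sprung: 2 N starts it, 5 N holds it fully down, and it comes back up by itself.
- square_key_top (a point): Centre of the square cap's top, 20 mm above the panel when up.
- round_key: The round key, to be left alone: grey cap of 32 mm diameter on a round black base, top 20 mm above the panel. Origin at the centre of the base's underside.
- round_key_cap (a joint): How far the round cap is pressed, in m: 0 up, 0.006 down; sprung like the square one.
- mushroom_stop: The mushroom-headed stop button, to be left alone: domed grey head of 42 mm diameter, top 37 mm above the panel. Origin at the centre of the base's underside.
- mushroom_stop_cap (a joint): How far the mushroom head is pressed, in m: 0 up, 0.006 down; sprung like the keys.
- knob_unit: The speed knob's round black base, 52 mm in diameter; the grey bar-grip knob on it is 42 mm across and reaches 28 mm above the panel; to be left alone. Origin at the centre of the base's underside.
- knob_pointer (a point): Pointer end of the speed knob's bar, 20 mm from its axis.
- coffee_tin: Loose round tin, 80 mm diameter, 120 mm tall, standing beside the box's left (+y) end. Origin at the centre of its underside.
- sample_jar: Loose amber jar, 60 mm diameter, 90 mm tall, standing beside the box's right (-y) end. Origin at the centre of its underside.
- scoop: Loose long-handled spoon, 170 mm long, lying in front of the box on the robot's side.
- filter_carton: Loose cardboard carton 70 x 110 x 50 mm high, beyond the box. Origin at the centre of its underside.

How it is judged (in metres and radians):
On the way, in this order (a step that is already met when the one before it is completed fails the run):
1. the wide rocker is tipped fully over (0.28 rad or more) (value of joint wide_rocker above 0.28 rad), for 0.1 s.
2. the square key is pressed down (4 of its 6 mm or more) (value of joint square_key_cap above 0.004 m), for 0.05 s.
3. the square key is let up again and the wide rocker still on (value of joint square_key_cap below 0.0015 m and value of joint wide_rocker above 0.28 rad), for 0.2 s.
At the end, for the whole second after the job is handed in: Wide rocker on (0.28 rad or more); square key back up (within 1.5 mm); narrow rocker, round key, mushroom stop and knob as they were (0.12 rad, 2 mm, 2 mm, 4 mm at the pointer); tin, jar, scoop and carton within 10 mm of their places; fingertips 130 mm or more above the bench (all of step 3 and value of joint narrow_rocker below 0.12 rad and value of joint each of round_key_cap, mushroom_stop_cap below 0.002 m and distance of knob_pointer from where it was at the start of the episode below 0.004 m and height (world z) of the grasp point above 0.15 m and distance of each of coffee_tin, sample_jar, scoop, filter_carton from where it was at the start of the episode below 0.01 m); the robot touches nothing.
It fails at once if the square key is pressed while the wide rocker is not on (value of joint square_key_cap above 0.003 m and value of joint wide_rocker below 0.28 rad).
It fails at once if the narrow rocker is tipped (over 0.12 rad), the round key or mushroom stop pressed (over 2 mm), or the speed knob turned (pointer moved over 4 mm) (value of joint narrow_rocker above 0.12 rad or value of joint any of round_key_cap, mushroom_stop_cap above 0.002 m or distance of knob_pointer from where it was at the start of the episode above 0.004 m).
It fails at once if a control or the box is pressed roughly (more than 40 N) (contact force between anything else and wide_switch above 40 N or contact force between anything else and square_key above 40 N or contact force between the fingers and control_box above 40 N).
It fails at once if the tin, jar, scoop or carton is moved (more than 10 mm) or lifted (distance of any of coffee_tin, sample_jar, scoop, filter_carton from where it was at the start of the episode above 0.01 m).
It also fails if it takes over 38 s, if anything falls off the work surface, if the arm or the gripper's body presses on something with over 40 N, if the wrist force passes 120 N, or if a joint passes its speed limit or range.

## Working session

There is one attempt and no reset: what is moved stays moved. The work goes in short steps, Python scripts to look and compute and a tool call to move; the robot and the scene stay as the last step left them, time stands still between calls to the robot, and variables do not carry over. Pictures are saved under pics/ and viewed, about 8 in all and at most 12, crops included, and the job is handed in when it is done.

Besides the shell and the picture viewer there is one more tool, called after "Request:" as name(argument=value, ...) on one line, values as JSON. servo_tool: Moves the arm, as the interface text tells. Scaled input: -1 to 1 covers 20 cm each way for a shift and pi rad each way for a turn. Its arguments: {"type":"object","properties":{"slide":{"type":"array","items":{"type":"array","items":{"type":"number"}}},"rot":{"type":"array","items":{"type":"array","items":{"type":"number"}}},"claw":{"type":"array","items":{"type":"number"}}},"required":["slide","rot","claw"]}

```bash
mkdir -p pics
cat > h.py <<'E'
import numpy as np, cv2
from plant import *
def KD(c):
    f=200/np.tan(np.radians(c["vertical_fov"])/2)
    return np.array([[f,0,c["cx"]],[0,f,c["cy"]],[0,0,1.]]),np.array(c["D"],float)
def ray(c,uv):
    K,D=KD(c); p=cv2.undistortPoints(np.array([[uv]],float),K,D)[0,0]
    return np.array([p[0],p[1],1.])
def atz(c,uv,z):
    R=np.array(c["rotation"]);P=np.array(c["position"]);d=R@ray(c,uv)
    return P+d*(z-P[2])/d[2]
def atd(c,uv):
    u,v=int(round(uv[0])),int(round(uv[1])); w=c["depth"][max(v-2,0):v+3,max(u-2,0):u+3]; w=w[w>0]
    return np.array(c["rotation"])@(ray(c,uv)*np.median(w))+np.array(c["position"]) if w.size else None
def save(c,n): cv2.imwrite("pics/"+n+".png",c["frame"][:,:,::-1])
E
python3 - <<'E'
from h import *
np.set_printoptions(precision=1,suppress=True)
o=get_obs();print(o)
for cam in("top","side"):
    c=capture(cam);save(c,cam+"1");print(cam,np.array(c["position"]),np.array(c["rotation"]).round(2).tolist())
    for q in["control_box","wide_switch","wide_far_rib","narrow_switch","square_key","square_key_top","round_key","mushroom_stop","knob_unit","knob_pointer","coffee_tin","sample_jar","scoop","filter_carton"]:
        for m in mark_of(q,cam)[:2]: print(q,round(m["confidence"],2),np.array(m["xy"]),atd(c,m["xy"]))
E
```

```text
{'time': 0.0, 'joint_positions': array([-1.4,  0.3,  1.5,  0. ,  1.3, -0.1]), 'dq': array([-0., -0., -0., -0.,  0.,  0.]), 'tau': array([  0. , -43.1, -24.4,   0.1,   0.1,  -0. ]), 'tool_pos': array([ 155.5, -501. ,  226.1]), 'tcp_rot': array([-3.1, -0. ,  0.3]), 'contact_force': array([ 0.8,  0.5, -0.6]), 'moment': array([-0.,  0.,  0.]), 'grip_width': 92.0094102382301}
top [ 391.8   57.9 1082.4] [-2.93, -0.0, -1.57]
control_box 0.6 [337.4 225.1] [-1403.5 -1737.4  -712.9]
wide_switch 0.81 [385.7 226. ] [-1651.6 -1985.5  -961. ]
wide_switch 0.23 [371.1 190.1] [-1604.2 -1938.   -913.5]
wide_far_rib 0.75 [381.8 214.9] [-1628.1 -1962.   -937.5]
square_key 0.84 [369.7 186.9] [-1597.2 -1931.1  -906.6]
square_key_top 0.55 [372.3 183.5] [-1617.1 -1950.9  -926.4]
square_key_top 0.17 [304.1 247.8] [-1128.8 -1462.6  -438.1]
round_key 0.74 [347. 239.] [-1415.8 -1749.7  -725.2]
mushroom_stop 0.54 [305.4 247.5] [-1135.9 -1469.7  -445.2]
knob_unit 0.97 [292.8 210. ] [-1100.3 -1434.1  -409.6]
knob_unit 0.34 [378.  211.5] [-1609.4 -1943.3  -918.8]
knob_pointer 0.52 [371.9 186.2] [-1613.2 -1947.1  -9
[... 645 characters left out ...]
72.8] [-2073.7 -1694.1 -1787.2]
square_key_top 0.69 [340.4 163.7] [-2103.2 -1723.6 -1816.7]
square_key_top 0.66 [321.4 277.7] [-1324.5  -944.9 -1038. ]
round_key 0.56 [368.5 196.7] [-1972.2 -1592.6 -1685.7]
mushroom_stop 0.56 [356.  217.7] [-1732.  -1352.4 -1445.5]
knob_unit 0.85 [316.7 208. ] [-1621.  -1241.4 -1334.5]
knob_unit 0.46 [425.2 228.9] [-2200.2 -1820.6 -1913.7]
coffee_tin 0.72 [319.7 279.2] [-1323.   -943.4 -1036.5]
coffee_tin 0.5 [366.3 196.4] [-1963.2 -1583.5 -1676.7]
sample_jar 0.8 [379.  167.8] [-2232.8 -1853.2 -1946.3]
scoop 0.7 [426.8 229.5] [-2237.4 -1857.8 -1950.9]
scoop 0.65 [338.5 163.5] [-2093.2 -1713.6 -1806.7]
filter_carton 0.7 [265.9 207.3] [-1544.5 -1164.9 -1258. ]
```

```bash
sed -i 's/^def KD/from scipy.spatial.transform import Rotation\ndef RM(c):\n    r=np.array(c["rotation"]); return Rotation.from_euler("xyz",r).as_matrix() if r.size==3 else r\ndef KD/; s/np.array(c\["rotation"\])\([;@]\)/RM(c)\1/' h.py
python3 - <<'E'
from h import *
np.set_printoptions(precision=1,suppress=True)
Z=dict(control_box=0,wide_switch=60,wide_far_rib=93,narrow_switch=60,square_key=60,square_key_top=80,round_key=60,mushroom_stop=60,knob_unit=60,coffee_tin=0,sample_jar=0,filter_carton=0)
for cam in("top","side"):
    c=capture(cam)
    if cam=="top": cv2.imwrite("pics/top2.png",cv2.resize(c["frame"][110:300,200:480,::-1],None,fx=2.8,fy=2.8,interpolation=cv2.INTER_CUBIC))
    for q in Z:
        for m in mark_of(q,cam)[:2]: print(cam,q,round(m["confidence"],2),np.array(m["xy"]),atz(c,m["xy"],Z[q]),atd(c,m["xy"]))
E
```

```text
Traceback (most recent call last):
  File "h.py", line 13, in atz
    R=RM(c);P=np.array(c["position"]);d=R@ray(c,uv)
  File "h.py", line 5, in RM
    r=RM(c); return Rotation.from_euler("xyz",r).as_matrix() if r.size==3 else r
  File "h.py", line 5, in RM
    r=RM(c); return Rotation.from_euler("xyz",r).as_matrix() if r.size==3 else r
  File "h.py", line 5, in RM
    r=RM(c); return Rotation.from_euler("xyz",r).as_matrix() if r.size==3 else r
RecursionError: maximum recursion depth exceeded
```

View pics/top2.png

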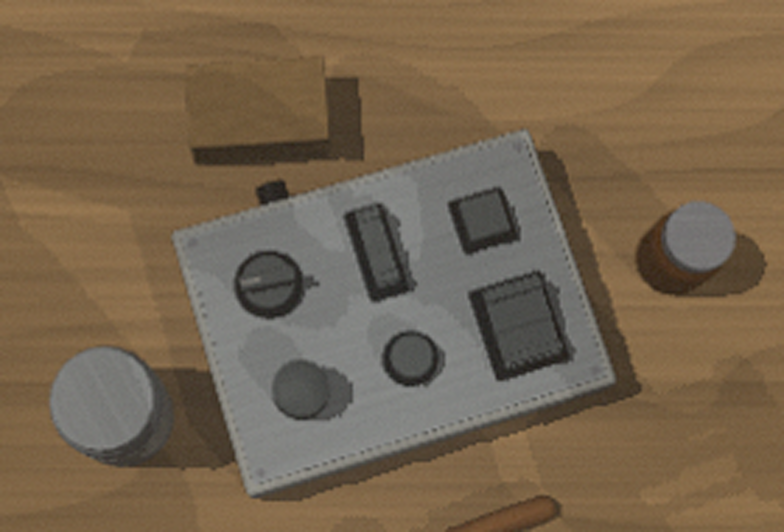

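The top view shows the knob, narrow rocker and square key (crop ~485,218) in the far row. The mushroom stop, round key and wide rocker (~522,325) are in the near row. The networks agree with this.

```bash
sed -i 's/r=RM(c); return/r=np.array(c["rotation"]); return/' h.py
python3 - <<'E'
from h import *
np.set_printoptions(precision=1,suppress=True)
Z=dict(control_box=0,wide_switch=60,wide_far_rib=93,narrow_switch=60,square_key=60,square_key_top=80,round_key=60,mushroom_stop=60,knob_unit=60)
for cam in("top","side"):
    c=capture(cam)
    for q in Z:
        for m in mark_of(q,cam)[:1]: print(cam,q,round(m["confidence"],2),np.array(m["xy"]),atz(c,m["xy"],Z[q]),atd(c,m["xy"]))
    if cam=="top":
        s=silhouettes("control_box",cam)[0]["pixels"].astype(np.uint8)
        cn=max(cv2.findContours(s,0,1)[0],key=cv2.contourArea)
        p=np.array([atz(c,x,60)[:2] for x in cn[:,0]],np.float32);print(cv2.minAreaRect(p))
o=get_obs();print(o["tcp_rot"],o["time"])
E
```

```text
top control_box 0.86 [336.9 225.5] [576.4  -3.    0. ] [566.    0.4  60.7]
top wide_switch 0.59 [385.2 225.1] [ 567.1 -101.5   60. ] [562.9 -97.7  84.5]
top wide_far_rib 0.59 [380.3 215.2] [581.9 -86.9  93. ] [582.7 -87.4  89.2]
top narrow_switch 0.58 [331.4 198.8] [623.7  11.5  60. ] [618.5  12.5  82.8]
top square_key 0.9 [370.4 184.7] [654.8 -72.4  60. ] [649.5 -69.8  80.4]
top square_key_top 0.66 [370.7 185.4] [648.1 -70.4  80. ] [648.1 -70.4  80.1]
top round_key 0.83 [343.3 242.2] [530.8 -12.6  60. ] [528.2 -11.3  78.9]
top mushroom_stop 0.65 [303.6 249. ] [516.5  70.2  60. ] [512.1  69.7  95.5]
top knob_unit 0.55 [295.5 210.6] [598.   87.6  60. ] [593.   86.9  84.3]
((586.0654296875, -2.9044189453125), (228.4736328125, 292.5805969238281), 16.79765510559082)
side control_box 0.89 [347.8 214. ] [573.9  -4.6  -0. ] [520.7  77.9  68.7]
side wide_switch 0.55 [373.1 173.7] [ 570.9 -110.8   60. ] [554.4 -80.4  78.8]
side wide_far_rib 0.73 [365.4 160.9] [ 589.3 -102.7   93. ] [ 593.2 -109.5   89.1]
side narrow_switch 0.98 [330.2 187.3] [619.5   0.9  60. ] [610.3  13.6  69.3]
side square_key 0.46 [340.7 170.7] [645.  -79.4  60. ] [633.4 -62.3  71. ]
side square_key_top 0.42 [338.4 164.6] [646.4 -71.3  80. ] [643.7 -67.4  82.4]
side round_key 0.51 [364.6 198.7] [529.3  -1.9  60. ] [527.6   1.   62.1]
side mushroom_stop 0.91 [357.3 216. ] [507.7  62.4  60. ] [501.6  72.6  68.4]
side knob_unit 0.79 [316.8 205.8] [598.2  79.4  60. ] [583.6  97.6  75.5]
[3.1 0.  0.3] 2.65
```

Request:
servo_tool(slide=[[0.3,-0.15,0],[0.6,-0.3,0],[0.9,-0.44,0],[0.9,-0.44,0],[0.9,-0.44,0]], rot=[[0,0,0],[0,0,0],[0,0,0],[0,0,0],[0,0,0]], claw=[0,0,0,0,0])

```text
time: 3.28
tool_pos: [301.7, -364.0, 226.9]
tcp_rot: [3.141, 0.0, 0.303]
contact_force: [-0.1, -0.5, -0.6]
grip_width: 46.7
```

Request:
servo_tool(slide=[[0.3,-0.15,0],[0.6,-0.3,0],[0.9,-0.44,0],[0.9,-0.44,0],[0.9,-0.44,0]], rot=[[0,0,0],[0,0,0],[0,0,0],[0,0,0],[0,0,0]], claw=[0,0,0,0,0])

```text
time: 3.9
tool_pos: [446.9, -227.8, 226.4]
tcp_rot: [3.141, 0.001, 0.301]
contact_force: [-0.8, 0.0, 0.8]
grip_width: 0.9
```

Request:
servo_tool(slide=[[0.3,-0.15,0],[0.6,-0.3,0],[0.88,-0.45,0],[0.88,-0.45,0],[0.88,-0.45,0]], rot=[[0,0,0],[0,0,0],[0,0,0],[0,0,0],[0,0,0]], claw=[0,0,0,0,0])

```text
time: 4.53
tool_pos: [588.1, -90.4, 226.3]
tcp_rot: [3.141, 0.001, 0.3]
contact_force: [-0.4, -0.5, -0.3]
grip_width: 0.3
```

Run:
```python
from h import *
np.set_printoptions(precision=1,suppress=True)
print(get_obs()["tool_pos"])
c=capture("wrist");save(c,"w1");print(np.array(c["position"]))
for q,z in dict(wide_switch=60,wide_far_rib=93,square_key=60,square_key_top=80).items():
    for m in mark_of(q,"wrist")[:1]: print(q,round(m["confidence"],2),np.array(m["xy"]),atz(c,m["xy"],z),atd(c,m["xy"]))
```

```text
[588.1 -90.4 226.3]
[650.2 -70.5 384.4]
wide_switch 0.73 [321.2 127.7] [645.3 -76.1  60. ] [645.6 -75.8  80.3]
wide_far_rib 0.81 [319.7 191.9] [586.8 -92.5  93. ] [586.6 -92.5  91.9]
square_key 0.69 [317.7 124. ] [647.8 -71.6  60. ] [648.  -71.5  80.1]
square_key_top 0.97 [322.4 128. ] [645.7 -77.   80. ] [645.7 -77.   80.3]
```

View pics/w1.png

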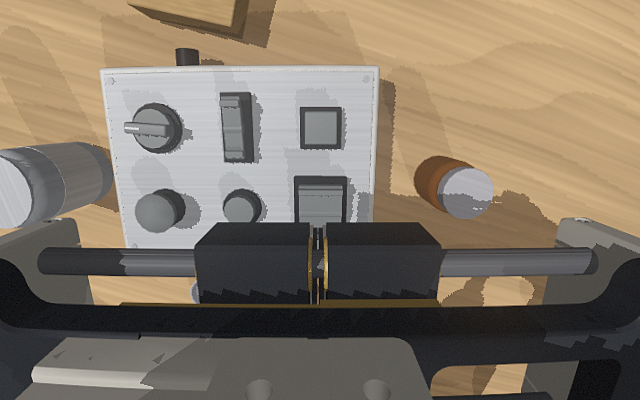

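The wrist view shows the wide rocker (~321,191 at the rib) just ahead of the fingers and the square key at (321,128), with the box squared to the tool. The rib measures 92 mm high and the cap 80 mm, as they should.

Request:
servo_tool(slide=[[0.01,0,0.2],[0.015,0,0.4],[0.015,0,0.55],[0.015,0,0.62],[0.015,0,0.62]], rot=[[0,0,0],[0,0,0],[0,0,0],[0,0,0],[0,0,0]], claw=[0,0,0,0,0])

```text
time: 5.4
tool_pos: [591.2, -88.1, 102.5]
tcp_rot: [-3.141, 0.001, 0.3]
contact_force: [-0.3, -0.9, 0.5]
grip_width: 0.4
```

Request:
servo_tool(slide=[[0,0,0.015],[0,0,0.03],[0,0,0.045],[0,0,0.06],[0,0,0.065]], rot=[[0,0,0],[0,0,0],[0,0,0],[0,0,0],[0,0,0]], claw=[0,0,0,0,0])

```text
time: 6.02
tool_pos: [592.4, -87.5, 90.2]
tcp_rot: [3.141, -0.002, 0.301]
contact_force: [2.6, 1.8, 3.8]
grip_width: 0.4
```

Contact at the expected height; continuing in small steps.

Request:
servo_tool(slide=[[0,0,0.008],[0,0,0.014],[0,0,0.02],[0,0,0.022],[0,0,0.022]], rot=[[0,0,0],[0,0,0],[0,0,0],[0,0,0],[0,0,0]], claw=[0,0,0,0,0])

```text
time: 6.65
tool_pos: [591.4, -87.8, 85.2]
tcp_rot: [3.142, 0.0, 0.301]
contact_force: [2.3, 0.1, 2.6]
grip_width: 0.4
```

Request:
servo_tool(slide=[[0,0,0.004],[0,0,0.008],[0,0,0.01],[0,0,0.01]], rot=[[0,0,0],[0,0,0],[0,0,0],[0,0,0]], claw=[0,0,0,0])

```text
time: 7.15
tool_pos: [591.7, -87.8, 84.6]
tcp_rot: [3.141, -0.001, 0.301]
contact_force: [-0.2, 1.1, 11.5]
grip_width: 0.2
```

Force rises to 11.5 N at 84.6 mm, so it is at the stop. Lifting and checking.

Request:
servo_tool(slide=[[0,0,-0.1],[-0.05,0,-0.35],[-0.1,0,-0.6],[-0.15,0,-0.7],[-0.15,0,-0.7]], rot=[[0,0,0],[0,0,0],[0,0,0],[0,0,0],[0,0,0]], claw=[0,0,0,0,0])

```text
time: 7.78
tool_pos: [562.3, -96.8, 223.6]
tcp_rot: [3.141, -0.0, 0.3]
contact_force: [-0.3, 0.0, -0.2]
grip_width: 0.1
```

Run:
```python
from h import *
np.set_printoptions(precision=1,suppress=True)
print(get_obs()["tool_pos"])
c=capture("wrist");cv2.imwrite("pics/w2.png",cv2.resize(c["frame"][60:260,220:420,::-1],None,fx=3,fy=3))
for q,z in dict(wide_far_rib=85,square_key=60,square_key_top=80).items():
    for m in mark_of(q,"wrist")[:1]: print(q,round(m["confidence"],2),np.array(m["xy"]),atz(c,m["xy"],z),atd(c,m["xy"]))
s=silhouettes("square_key_top","wrist")[0];b=s["box"];print(b,atz(c,[(b[0]+b[2])/2,(b[1]+b[3])/2],80))
for v in range(150,225,4):print(v,atd(c,(322,v)))
```

```text
[562.3 -96.8 223.6]
wide_far_rib 0.95 [321.2 164.4] [586.7 -92.4  85. ] [586.8 -92.4  85.1]
square_key 0.87 [322.7  99.4] [646.9 -75.5  60. ] [645.5 -75.6  80.2]
square_key_top 0.82 [323.3  99.9] [645.3 -76.2  80. ] [645.2 -76.2  80.2]
[309.2, 85.1, 339.9, 118.0] [644.2 -77.8  80. ]
150 [598.4 -90.   61.5]
154 [595.2 -90.8  70.2]
158 [592.1 -91.7  77.6]
162 [589.2 -92.5  84.6]
166 [585.4 -93.7  84.5]
170 [581.1 -95.1  80.9]
174 [577.5 -96.2  81.9]
178 [573.7 -97.4  82.4]
182 [570.  -98.5  83.1]
186 [566.3 -99.7  84.3]
190 [ 562.6 -100.8   85.2]
194 [ 558.8 -102.    85.5]
198 [ 555.  -103.2   85.9]
202 [ 551.3 -104.4   86.8]
206 [ 547.5 -105.5   87.6]
210 [ 545.  -106.3   92.7]
214 [ 541.3 -107.4   93.6]
218 [ 527.3 -112.3   60.3]
222 [ 522.9 -113.7   60.3]
```

View pics/w2.png

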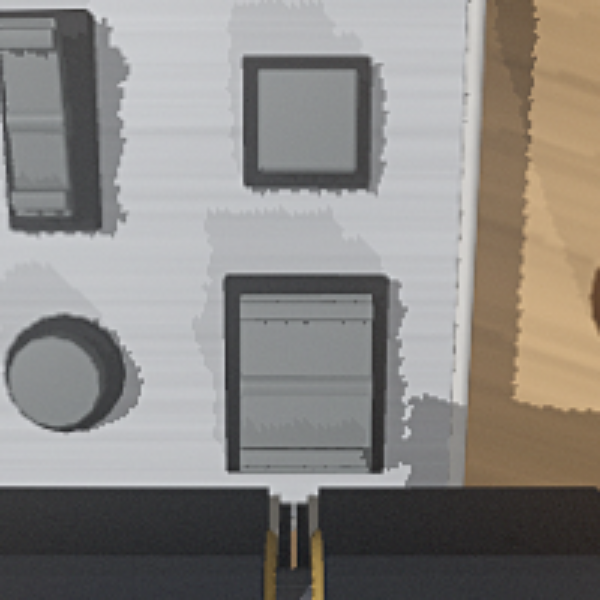

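The crop shows the paddle now tipped: far rib at 84.6 mm, near rib at 93.6 mm over 46 mm, so tilt is about 0.37 (fully on). The square cap (crop 307,120) is at (645,-76), height 80 mm.

Request:
servo_tool(slide=[[0.25,0.02,0],[0.425,0.022,0.1],[0.425,0.022,0.4],[0.425,0.022,0.65],[0.425,0.022,0.66]], rot=[[0,0,0],[0,0,0],[0,0,0],[0,0,0],[0,0,0]], claw=[0,0,0,0,0])

```text
time: 8.65
tool_pos: [642.2, -74.7, 85.9]
tcp_rot: [-3.136, 0.01, 0.301]
contact_force: [0.4, 0.6, 1.0]
grip_width: 0.6
```

Request:
servo_tool(slide=[[0,0,0.02],[0,0,0.04],[0,0,0.05],[0,0,0.06],[0,0,0.065]], rot=[[0,0,0],[0,0,0],[0,0,0],[0,0,0],[0,0,0]], claw=[0,0,0,0,0])

```text
time: 9.28
tool_pos: [645.8, -75.8, 79.0]
tcp_rot: [3.141, -0.001, 0.301]
contact_force: [-1.3, 0.2, 2.7]
grip_width: 0.3
```

Request:
servo_tool(slide=[[0,0,0.01],[0,0,0.018],[0,0,0.024],[0,0,0.028],[0,0,0.028]], rot=[[0,0,0],[0,0,0],[0,0,0],[0,0,0],[0,0,0]], claw=[0,0,0,0,0])

```text
time: 9.9
tool_pos: [645.9, -75.7, 74.2]
tcp_rot: [3.141, -0.001, 0.301]
contact_force: [-2.5, -0.1, 11.3]
grip_width: 0.4
```

It bottomed at 74.2 mm with 11.3 N. Lifting clear.

Request:
servo_tool(slide=[[0,0,-0.1],[0,0,-0.35],[0,0,-0.6],[-0.2,0,-0.8],[-0.4,0,-0.8]], rot=[[0,0,0],[0,0,0],[0,0,0],[0,0,0],[0,0,0]], claw=[0,0,0,0,0])

```text
time: 10.52
tool_pos: [569.4, -99.8, 235.5]
tcp_rot: [3.138, -0.005, 0.301]
contact_force: [0.8, -0.9, 0.1]
grip_width: 0.7
```

Request:
servo_tool(slide=[[0,0,0],[0,0,0]], rot=[[0,0,0],[0,0,0]], claw=[0,0])

```text
time: 10.78
tool_pos: [569.4, -99.2, 232.3]
tcp_rot: [-3.141, 0.0, 0.301]
contact_force: [0.8, 0.8, -0.5]
grip_width: 0.4
```

Run:
```python
from h import *
np.set_printoptions(precision=1,suppress=True)
o=get_obs();print(o["tool_pos"],o["contact_force"],o["time"])
c=capture("wrist");save(c,"w3")
for q in ("wide_far_rib","square_key_top","narrow_switch","round_key"):
    for m in mark_of(q,"wrist")[:1]: print(q,round(m["confidence"],2),np.array(m["xy"]),atd(c,m["xy"]))
```

```text
[569.4 -99.2 232.3] [ 0.8  0.8 -0.5] 10.775
wide_far_rib 0.66 [315.6 167. ] [588.3 -90.6  84.2]
square_key_top 0.79 [318.9 104.4] [647.5 -75.6  80.2]
narrow_switch 0.95 [234.  110.7] [617.5   1.4  84.2]
round_key 0.56 [239. 185.] [546.3 -20.3  80.4]
```

View pics/w3.png

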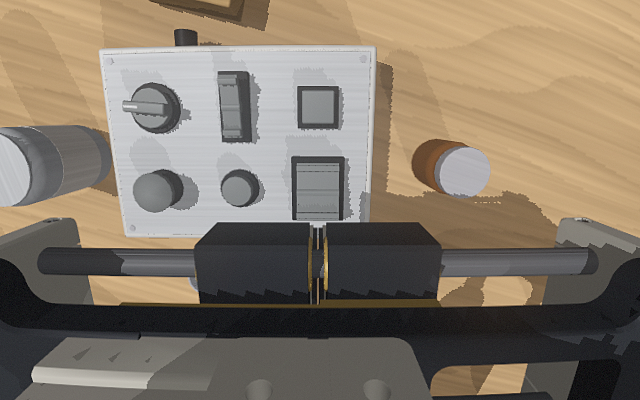

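The picture shows the wide rocker still on (rib ~316,167 at 84 mm), the square cap back up (319,104 at 80 mm), and everything else unmoved.

```bash
python3 -c "
from plant import close_job
print(close_job())"
```

```text
the job is handed in; nothing more can be done
None
```

The wide rocker is tipped fully on, and the square start key was pressed fully down and came back up. I handed the job in after about 11 s of the 38 s allowed; no verdict was reported.

- **Wide rocker:** I pressed the far rib with the shut fingertips until it met its stop, at 11.5 N. Afterwards the far rib measured about 84.5 mm high and the near one 93.6 mm, a tilt of about 0.37 rad. After the key press the far rib was still at 84.2 mm.
- **Square key:** It bottomed with the fingertips at 74.2 mm and 11.3 N. The cap top then measured 80.2 mm again, so it is back up.
- **Everything else:** In the last wrist picture the narrow rocker, round key, mushroom stop, knob, tin and jar look unmoved. I judged that by eye and did not measure it. The scoop was hidden and only the carton's edge was in view. The fingertips never came near either of them.
- **Hand position:** It finished at 232 mm above the bench with no force on it beyond sensor noise.

The network marks for the controls differed between the top, side and wrist cameras, by up to 16 mm for the rib. I went by the wrist view, whose depth readings matched the heights given.

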